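Seat a lens barrel in its alignment V-block

TASK

Take the loose lens barrel from its rest and lay it in the open part of the V-block's groove, in front of the bridge. Then push it gently along the groove, under the sprung ball, until it is firmly up against the stop screw at the far end; leave it there, lying on both flanks and touching the stop, and let go without disturbing the other things on the bench.

Things in the scene. Friction and masses are not known exactly. Their poses are not given: they have to be found in the camera images.
- lens: The loose lens barrel: a plain black cylinder 34 mm in diameter and 80 mm long with a glass face at each end, 0.10 to 0.18 kg. Origin at its centre, x along its axis; both ends are alike, either may go first. It starts lying on the rest, its axis level, 25 mm above the bench.
- rest: Fixed grey plate 80 x 56 x 6 mm with two low rubber rails (11 mm high, 20 mm apart) along its x; the lens lies on the rails along x. Origin under the plate's centre.
- vblock: Fixed aluminium V-block, base 150 (x) x 70 x 10 mm. Origin under its centre on the bench, z up, x along the 90 degree groove (x = -70 to +70 mm) from its open end to the end stop. A seated lens has its axis at y = 0, z = 40 mm; the flanks end at z = 31 mm, so fingers can hold the lens's upper part from above with tips no lower than that. Sliding the lens takes up to 4 N.
- roller_low (a point): Lowest point of the sprung ball (16 mm across), on the V-block at x = 34, z = 55.5 mm, 1.5 mm in the lens's way; it yields upward. It hangs in the bridge: x = 25 to 43 mm, posts 49 mm apart, bar from z = 70 mm, top 86 mm. So the lens is laid with its front end before x = 26 mm, then slid. Passing the ball takes up to 14 N, sliding on under it 3 to 8 N; that is not the stop.
- flank_l: Left (+y) face of the V, part of the V-block, 45 degrees, 140 mm long; its frame is that of the V-block.
- flank_r: Right (-y) face of the V, part of the V-block, 45 degrees, 140 mm long; its frame is that of the V-block.
- end_stop: End stop, fixed in the far end of the groove; its frame is that of the V-block. A bracket (near face at x = 64 mm, top at z = 56 mm) carries a stop screw on the lens's axis, its flat round head 16 mm across, facing the lens. The screw is set differently each time and not measured: the head stands anywhere from x = 50 to 62 mm and must be found by feel or sight. It does not yield; it bears at most 20 N.
- petri: Bystander: round clear dish, 64 mm across, 16 mm high; origin under its centre.
- ear_bar: Bystander: steel bar 108 mm long, 9 mm thick, lying; origin under its centre.
- scalpel: Bystander: flat steel scalpel handle 125 mm long, 8 mm thick, lying; origin under its centre.
- vial: Bystander: upright capped vial, 26 mm across, 55 mm high; origin under its centre.

How it is judged (in metres and radians):
On the way, in this order (a step that is already met when the one before it is completed fails the run):
1. the lens lies in the groove, down on the flanks, in front of the end stop (z of lens in the frame of vblock between 0.037 and 0.043 m and y of lens in the frame of vblock between -0.003 and 0.003 m and x of lens in the frame of vblock above -0.055 m and angle between the x axis of lens and the x axis of vblock, either way round below 0.08 rad), for 0.2 s.
2. the lens is pressed against the end stop (contact force between lens and end_stop above 1 N), for 0.1 s.
At the end, for the whole second after the job is handed in: The lens lies released and at rest against the stop screw (at least 0.3 N on it) and on both flanks of the groove (at least 0.3 N on each), within 2 mm of the groove's axis sideways and in height and within 0.04 rad of its direction (contact force between lens and end_stop above 0.3 N and y of lens in the frame of vblock between -0.002 and 0.002 m and z of lens in the frame of vblock between 0.038 and 0.042 m and angle between the x axis of lens and the x axis of vblock, either way round below 0.04 rad and contact force between lens and flank_l above 0.3 N and contact force between lens and flank_r above 0.3 N and linear speed of lens below 0.01 m/s); the robot touches nothing.
It fails at once if the lens is pushed against the end stop with more than 20 N (contact force between lens and end_stop above 20 N).
It fails at once if a bystander near the work (dish, steel bar, scalpel handle, vial) is shifted by more than 25 mm (distance of any of petri, ear_bar, scalpel, vial from where it was at the start of the episode above 0.025 m).
It also fails if it takes over 51 s, if anything falls off the work surface, if the arm or the gripper's body presses on something with over 40 N, if the wrist force passes 120 N, or if a joint passes its speed limit or range.

ROBOT

A 6-joint arm with a two-finger parallel gripper is mounted at the origin on a cart in front of the work surface, level with it; the furniture and walls round the work are solid. World frame = base frame: x ahead of the robot, y to its left, z up, the work surface at z = 0. Lengths are in mm, angles in rad, forces in N, time in s.
With the tool pointing down it reaches from about 275 to 1000 mm from the base axis. Payload 8.4 kg.
Tool frame: the origin (TCP) lies midway between the tips of the shut fingers; the grasp point (between the pads) lies 19 mm behind it; z points along the fingers, y is the line along which they close (so a half turn about z gives the same grasp; the last joint's range is limited). The gripper opens to 85 mm and grips with 20 to 120 N. Pads are 22 mm wide; open, the fingers measure 114 mm over their backs; the gripper's body (76 mm by 85 mm) begins 54 mm behind the grasp point. The pads swing forward as they close: fully open they stand 13 mm farther back than shut.
Start: joints at [1.208, 0.353, 1.633, -0, 1.155, -0.002], TCP at [220.638, 584.762, 231.281] pointing down, gripper open.
Joint ranges: [-2.63, 2.63], [-0.92, 2.1], [0.06, 2.66], [-1.3, 4.44], [0, 2.69], [-3.02, 3.02]. Speed limits (rad/s): [2.22, 2.22, 2.79, 3.14, 3.14, 3.14].

INTERFACE

Orientations are given as [roll, pitch, yaw] about the fixed x, y, z axes, in that order (R = Rz(yaw) Ry(pitch) Rx(roll)).
In Python, from rig import r gives the robot as it stands.
- The arm moves only by the tool servo_tool, never from a script. Its argument "deltas" is a list of rows, each an object of numbers: "x", "y", "z": the shift along the world's x, y, z in mm; "rx", "ry", "rz": the turn, a rotation vector about the world's x, y, z in rad; "gripper": the gripper's target within -1 to 1 (fully open at 1, half-way at 0, shut at -1). A call has 1 to 10 rows; each row is the pose to reach, as a shift and turn from the pose commanded when the call began; what a row does not reach only later rows make up. A row lasts 1/10 s, in which the tool goes at most 50 mm and 8.59 degrees, less where a joint would pass 70% of its speed; a pose out of reach is approached as far as the arm can. A call with a gripper value outside its range is refused whole. The fingers move at their own pace and stop on an object; "newtons" is the grip in N (left out, the last holds). Time passes only in rows, so rows that repeat a pose let the fingers close. It gives the time, the measured TCP pose, the force, the opening and the grip force at its end, in the units of the state.
- r.sense(): the state, without advancing time (a new reading comes with each control period).
- r.grab_frame(name): name is "side" or "top" or "wrist"; returns the picture (400x640x3 uint8, blue, green, red); there is no depth.
- r.camera_params(name): a dict with "mtx" (3x3 intrinsics, pixels), "eye" and "orientation" of the camera in the world. Camera axes: x right, y down, z forward; pixel columns grow to the right and rows downward; lengths in mm; the calibration is good to about 2 mm. The wrist camera is an equidistant fisheye: a pixel r from the principal point sees the ray r / f radians off the axis. A picture is of the moment at which its call begins: read the wrist's pose just before it. camera_params takes no time and is no camera call; for the wrist camera it gives the pose at the moment of the call.
- r.sign_off(): hands the job in; it is judged then, once.
Trained networks look in the newest picture that a camera, given by its name, has taken for a name from the list of things; names that differ only in an ending like _2 or _b are one class to them, and where a whole thing is asked for, a point or a joint stands for the part that bears it (a point fixed in the world has none). Each returns a list of dicts, best first, with "conf" (0 to 1); they miss things now and then, are a little off and sometimes report something else, mostly with a low value. They report only what shows in the picture. A call takes as long as a camera call.
- r.recognise(name, camera): "box" ([left, top, width, height] in pixels, round what is visible of it).
The state is a dict: "clock": time; "qpos": joint angles; "qvel": joint speeds; "joint_efforts": joint torques, N m; "eef_pos": TCP position; "tcp_rot": TCP orientation; "contact_force": force on the tool from outside, world axes, zero at the start; "wrist_torque": the same for the moment, N m; "opening": opening from 0.0 (shut) to 1.0 (fully open); "grasp_force": force on a finger pad.
Only numpy, scipy, OpenCV 4.12 (cv2) and the standard library are available. Lean on these libraries where they do the work, as an engineer would, in place of code of your own. Each camera call takes 0.05 s, during which the arm holds its last target. There are 200 camera calls.

## Working session

There is one attempt and no reset: what is moved stays moved. The work goes in short steps, Python scripts to look and compute and a tool call to move; the robot and the scene stay as the last step left them, time stands still between calls to the robot, and variables do not carry over. Pictures are saved under pics/ and viewed, at most 10 in all, crops included, and the job is handed in when it is done.

Besides the shell and the picture viewer there is one more tool, called after "Request:" as name(argument=value, ...) on one line, values as JSON. servo_tool: Moves the arm, as the interface text tells. Its arguments: {"type":"object","properties":{"deltas":{"type":"array","items":{"type":"object","properties":{"x":{"type":"number"},"y":{"type":"number"},"z":{"type":"number"},"rx":{"type":"number"},"ry":{"type":"number"},"rz":{"type":"number"},"gripper":{"type":"number"}}}},"newtons":{"type":"number"}},"required":["deltas"]}

```bash
mkdir -p pics; python3 - <<'E'
from rig import r
import cv2, numpy as np
for c in ["top","side"]:
    cv2.imwrite(f"pics/{c}0.png", r.grab_frame(c))
    p=r.camera_params(c); print(c,p)
    for n in ["lens","rest","vblock","end_stop","petri","ear_bar","scalpel","vial"]:
        print(n,[(d['box'],round(d['conf'],2)) for d in r.recognise(n,c)[:2]])
print(r.sense())
E
```

```text
top {'mtx': array([[444.58494385,   0.        , 316.87854197],
       [  0.        , 444.58494385, 205.18561818],
       [  0.        ,   0.        ,   1.        ]]), 'eye': array([298.50572905, 365.6354763 , 896.19954484]), 'orientation': array([-2.9521471 ,  0.03008388, -1.57124632])}
lens [([397.1, 179.6, 16.5, 40.1], 0.62), ([323.4, 169.8, 13.7, 69.5], 0.37)]
rest [([388.5, 180.6, 35.8, 42.9], 0.55)]
vblock [([316.5, 152.4, 40.8, 88.0], 0.88)]
end_stop [([327.9, 150.5, 14.9, 23.7], 0.53)]
petri [([353.6, 247.9, 29.6, 32.9], 0.9), ([318.0, 148.9, 36.4, 94.5], 0.75)]
ear_bar [([360.2, 137.8, 8.1, 43.7], 0.52)]
scalpel [([281.4, 242.5, 26.9, 49.8], 0.75)]
vial [([326.0, 172.2, 10.4, 67.6], 0.49), ([248.2, 238.1, 20.3, 14.4], 0.47)]
side {'mtx': array([[432.92301446,   0.        , 317.72739537],
       [  0.        , 432.92301446, 203.51992665],
       [  0.        ,   0.        ,   1.        ]]), 'eye': array([ 518.16034745, -314.2022536 ,  572.20600069]), 'orientation': array([-2.2221661 ,  0.01905834,  0.09046495])}
lens [([303.1, 256.2, 51.0, 21.0], 0.73)]
rest [([304.2, 277.7, 5
[... 344 characters left out ...]
], 0.51)]
{'clock': 0.9, 'qpos': array([ 1.20758229e+00,  3.52991842e-01,  1.63338541e+00,  5.11706128e-06,
        1.15522599e+00, -2.38096263e-03]), 'qvel': array([ 0.00048458, -0.00153395,  0.00059895,  0.00123183, -0.00086501,
        0.00124226]), 'joint_efforts': array([-7.25370119e-04, -6.05173302e+01, -3.42444634e+01,  1.93126658e-05,
        9.92942296e-04, -5.27099132e-05]), 'eef_pos': array([220.64690775, 584.75909472, 231.29232108]), 'tcp_rot': array([-3.14158208e+00, -4.70669254e-06,  2.78075751e+00]), 'contact_force': array([-1.33796961,  0.28885143, -0.22212401]), 'wrist_torque': array([-0.01934506,  0.03872229, -0.03128485]), 'grasp_force': 0.0, 'opening': 0.9973076104955683}
```

```bash
python3 - <<'E'
import cv2, numpy as np
a=cv2.imread("pics/top0.png")[125:305,220:450]; a=cv2.resize(a,None,fx=3.3,fy=3.3,interpolation=cv2.INTER_CUBIC)
b=cv2.imread("pics/side0.png")[145:310,230:400]; b=cv2.resize(b,None,fx=3.6,fy=3.6,interpolation=cv2.INTER_CUBIC)
print(a.shape,b.shape)
cv2.imwrite("pics/a.png",a);cv2.imwrite("pics/b.png",b)
E
```

```text
(594, 759, 3) (594, 612, 3)
```

View pics/a.png

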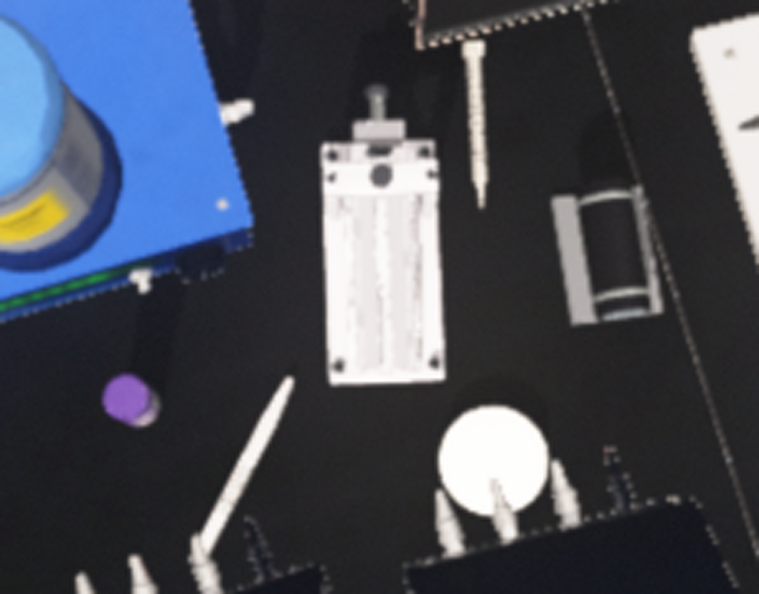

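View pics/b.png

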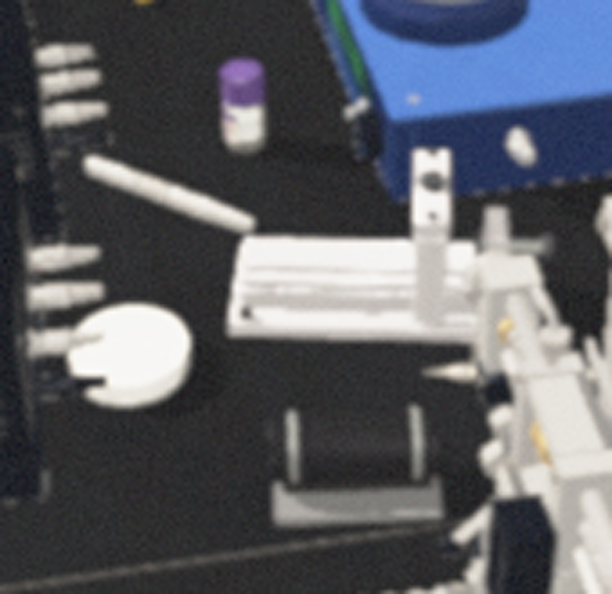

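The top view shows the V-block at crop (385,260), groove nearly along world x with the bridge and stop at the top. The lens is at crop (610,250) on its rest, the ear bar lies between them, and the dish, scalpel and vial are lower down. The side view agrees, with the lens at crop (352,445). I'll compute poses, then look from near with the wrist camera.

```bash
cat > h.py <<'E'
from rig import r
import cv2, numpy as np
from scipy.spatial.transform import Rotation as Ro
def rot(o): return Ro.from_euler('xyz',o).as_matrix()
def back(p,uv,z):
    K=p['mtx']; d=np.array([(uv[0]-K[0,2])/K[0,0],(uv[1]-K[1,2])/K[1,1],1.])
    if p.get('fish'):
        th=np.hypot(d[0],d[1]); s=np.sin(th)/th if th>1e-9 else 1
        d=np.array([d[0]*s,d[1]*s,np.cos(th)])
    d=rot(p['orientation'])@d
    return p['eye']+d*(z-p['eye'][2])/d[2]
def proj(p,X):
    c=rot(p['orientation']).T@(np.asarray(X,float)-p['eye']); K=p['mtx']
    if p.get('fish'):
        q=np.hypot(c[0],c[1]); th=np.arctan2(q,c[2]); c=np.array([c[0]/q*th,c[1]/q*th,1])
    return np.array([K[0,0]*c[0]/c[2]+K[0,2],K[1,1]*c[1]/c[2]+K[1,2]])
E
python3 - <<'E'
from h import *
t=r.camera_params("top"); s=r.camera_params("side")
A=lambda x,y:(x/3.3+220,y/3.3+125)
B=lambda x,y:(x/3.6+230,y/3.6+145)
f=lambda n,v:print(n,np.round(v,1))
f("lens top",back(t,(405.3,199.6),30)); f("lens side",back(s,B(352,445),32))
f("rims",[back(t,A(612,190),42),back(t,A(620,295),42)])
f("rest",[back(t,A(*q),6) for q in [(553,197),(572,325),(662,312)]])
f("rest side",[back(s,B(*q),6) for q in [(273,487),(443,487)]])
f("vb base near",[back(t,A(*q),10) for q in [(330,383),(444,380)]])
f("vb bridge",[back(t,A(*q),86) for q in [(322,143),(438,143)]])
f("vb bridge near",[back(t,A(*q),86) for q in [(322,190),(438,190)]])
f("ball hole",back(t,A(381,175),86))
f("vb side near base",[back(s,B(*q),10) for q in [(228,330),(470,338)]])
f("bridge top side", back(s,B(432,180),86))
f("bracket",back(t,A(380,130),56)) 
for n,q in dict(petri=(493,460),ear1=(475,45),ear2=(482,205),sc1=(290,380),sc2=(200,550),vial=(130,400)).items(): f(n,back(t,A(*q),8))
print(r.camera_params("wrist"))
E
```

```text
lens top [474.8 216.7  30. ]
lens side [477.8 208.1  32. ]
rims [[506.5 217.2  42. ]
 [443.1 214.9  42. ]]
rest [[511.1 247.5   6. ]
 [430.8 238.4   6. ]
 [438.6 183.5   6. ]]
rest side [[439.5 202.4   6. ]
 [521.9 208.4   6. ]]
vb base near [[395.5 386.   10. ]
 [397.  317.1  10. ]]
vb bridge [[524.7 388.6  86. ]
 [524.1 322.4  86. ]]
vb bridge near [[497.1 388.6  86. ]
 [496.6 322.9  86. ]]
ball hole [505.6 355.1  86. ]
vb side near base [[403.  310.1  10. ]
 [533.5 312.7  10. ]]
bridge top side [510.  350.8  86. ]
bracket [540.8 355.   56. ]
petri [349.  288.4   8. ]
ear1 [609.8 293.9   8. ]
ear2 [505.9 291.7   8. ]
sc1 [397.6 410.4   8. ]
sc2 [296.2 463.7   8. ]
vial [385.8 507.8   8. ]
{'mtx': array([[309.70691629,   0.        , 318.81959419],
       [  0.        , 309.70691629, 195.94072997],
       [  0.        ,   0.        ,   1.        ]]), 'eye': array([155.08732227, 610.04620249, 373.22743021]), 'orientation': array([ 2.86512115e+00, -1.04827412e-03,  1.21122537e+00])}
```

Request:
servo_tool(deltas=[{"x": 45, "y": -45, "z": -5, "rz": 0.09}, {"x": 90, "y": -90, "z": -10, "rz": 0.18}, {"x": 135, "y": -135, "z": -20, "rz": 0.27}, {"x": 180, "y": -180, "z": -30, "rz": 0.37}, {"x": 215, "y": -215, "z": -40, "rz": 0.38}, {"x": 225, "y": -232, "z": -50, "rz": 0.38}, {"x": 225, "y": -232, "z": -50, "rz": 0.38}, {"x": 225, "y": -232, "z": -50, "rz": 0.38}, {"x": 225, "y": -232, "z": -50, "rz": 0.38}])

```text
invalid input
```

```bash
python3 - <<'E'
from h import *
import json
p=r.camera_params("wrist"); im=r.grab_frame("wrist"); cv2.imwrite("pics/w1.png",im)
print(r.sense()['eef_pos'],r.sense()['tcp_rot'],p)
json.dump({k:np.asarray(v).tolist() for k,v in p.items()},open("w1.json","w"))
E
```

```text
[220.64235602 584.7333521  231.29773642] [-3.14158577e+00  1.03544197e-06  2.78081518e+00] {'mtx': array([[309.70691629,   0.        , 318.81959419],
       [  0.        , 309.70691629, 195.94072997],
       [  0.        ,   0.        ,   1.        ]]), 'eye': array([155.08732227, 610.04620249, 373.22743021]), 'orientation': array([ 2.86512115e+00, -1.04827412e-03,  1.21122537e+00])}
```

View pics/w1.png

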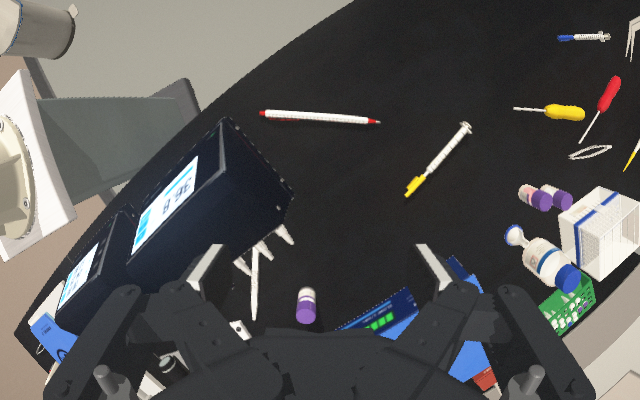

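The move was refused, so this is still the start view: the vial is at (306,305) and the scalpel at (255,280). I'll retry with complete rows.

Request:
servo_tool(deltas=[{"x": 45, "y": -45, "z": -5, "rx": 0, "ry": 0, "rz": 0.09, "gripper": 1}, {"x": 90, "y": -90, "z": -10, "rx": 0, "ry": 0, "rz": 0.18, "gripper": 1}, {"x": 135, "y": -135, "z": -20, "rx": 0, "ry": 0, "rz": 0.27, "gripper": 1}, {"x": 180, "y": -180, "z": -30, "rx": 0, "ry": 0, "rz": 0.37, "gripper": 1}, {"x": 215, "y": -215, "z": -40, "rx": 0, "ry": 0, "rz": 0.38, "gripper": 1}, {"x": 225, "y": -232, "z": -50, "rx": 0, "ry": 0, "rz": 0.38, "gripper": 1}, {"x": 225, "y": -232, "z": -50, "rx": 0, "ry": 0, "rz": 0.38, "gripper": 1}, {"x": 225, "y": -232, "z": -50, "rx": 0, "ry": 0, "rz": 0.38, "gripper": 1}], newtons=40)

```text
clock: 1.75
eef_pos: [447.2, 349.8, 180.3]
tcp_rot: [-3.14, -0.001, -3.126]
contact_force: [-1.1, -0.1, 0.5]
opening: 0.999
grasp_force: 0.0
```

```bash
python3 - <<'E'
from h import *
import json
p=r.camera_params("wrist"); im=r.grab_frame("wrist"); cv2.imwrite("pics/w2.png",im)
p['fish']=1
print(p['eye'],p['orientation'],back(p,(318,196),0))
for X in [(471,353,10),(475,213,30),(396,353,10),(505,353,86)]: print(X,proj(p,X))
json.dump({k:np.asarray(v).tolist() for k,v in p.items()},open("w2.json","w"))
E
```

```text
[377.28966024 349.63921966 322.27645062] [2.86545960e+00 2.53966646e-05 1.58768276e+00] [468.68258116 350.28786578   0.        ]
(471, 353, 10) [320.51602132 200.75097289]
(475, 213, 30) [187.90306296 207.38758107]
(396, 353, 10) [321.86487892 129.01022597]
(505, 353, 86) [320.22583486 263.92808643]
```

View pics/w2.png

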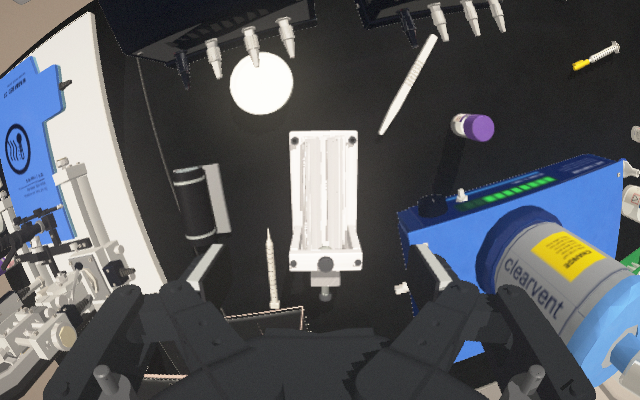

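The V-block shows with its near base corners at (290,131) and (358,131) and its bridge at about (325,262). The lens runs from (188,168) to (202,240). I'll zoom in for edge points.

```bash
python3 - <<'E'
import cv2
a=cv2.imread("pics/w2.png")[120:305,165:375]; cv2.imwrite("pics/w2c.png",cv2.resize(a,None,fx=3.2,fy=3.2,interpolation=cv2.INTER_CUBIC))
E
```

```text
(no output)
```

View pics/w2c.png

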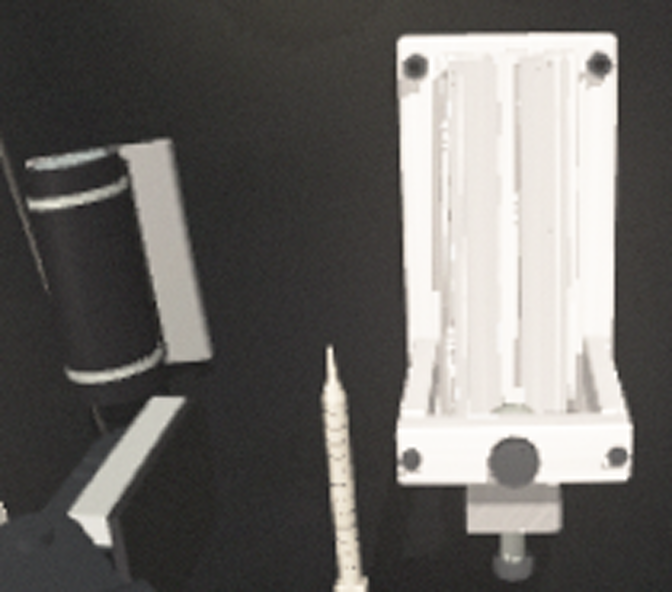

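```bash
python3 - <<'E'
from h import *
import json
from scipy.optimize import least_squares
p={k:np.array(v) for k,v in json.load(open("w2.json")).items()}
C=lambda q:np.array(q)/3.2+np.array([165,120])-0.3
def T(v,X): c,s=np.cos(v[2]),np.sin(v[2]); return (v[0]+c*X[0]-s*X[1],v[1]+s*X[0]+c*X[1],X[2])
P=[((-75,-35,10),(397,35)),((-75,35,10),(617,35))]
def f(v):
    e=[]
    for X,q in P: e+=list(proj(p,T(v,X))-C(q))
    for X,q in [((43,0,86),(515,483))]: e+=list(proj(p,T(v,X))-C(q))
    return e
o=least_squares(f,(471,353,0)); print("vb",o.x,np.round(o.fun,2))
for n,X in dict(ball=(34,0,55.5),knob=(34,0,90),br=(25,0,86),apex=(-70,0,16),brk=(64,0,56)).items():
    print(n,(proj(p,T(o.x,X))-[165,120])*3.2)
a=np.linspace(0,2*np.pi,40)
def hull(v):
    pts=[proj(p,T(v,(x,17*np.cos(t),25+17*np.sin(t)))) for x in(-40,-20,0,20,40) for t in a]
    return cv2.convexHull(np.float32(pts))
L=[(31,205),(45,270),(55,325),(66,378),(130,185),(138,225),(148,270),(156,310),(163,345),(75,152),(50,155),(115,380)]
def g(v): h=hull(v); return [cv2.pointPolygonTest(h,tuple(map(float,C(q))),True) for q in L]
o2=least_squares(g,(475,213,0.1),diff_step=1e-3); print("lens",o2.x,np.round(o2.fun,2))
for X in [(420,405),(405,215)]: print(back(p,X,0),back(p,X,60))
E
```

```text
vb [4.71094223e+02 3.56554329e+02 2.84712230e-02] [-0.3  -0.87  0.48 -1.53 -0.13  2.42]
ball [511.51141934 412.40036671]
knob [513.82061018 468.16227442]
br [513.42567037 431.39453694]
apex [506.92203656  46.58055145]
brk [511.89864191 499.78952509]
lens [4.71672450e+02 2.18590092e+02 1.21604424e-01] [ 0.35  0.39 -0.46 -1.14 -0.03 -0.04 -0.35 -0.36 -0.36  2.85  2.02  4.99]
[848.39386574 535.88884228   0.        ] [760.68577452 501.21371372  60.        ]
[489.3763874  449.10345571   0.        ] [468.50857774 430.58564545  60.        ]
```

Request:
servo_tool(deltas=[{"x": 10, "y": -45, "z": -10, "rx": 0, "ry": 0, "rz": 0.05, "gripper": 0.3}, {"x": 20, "y": -90, "z": -30, "rx": 0, "ry": 0, "rz": 0.1, "gripper": 0.3}, {"x": 29, "y": -130, "z": -60, "rx": 0, "ry": 0, "rz": 0.1, "gripper": 0.3}, {"x": 29, "y": -136, "z": -90, "rx": 0, "ry": 0, "rz": 0.1, "gripper": 0.3}, {"x": 29, "y": -136, "z": -96, "rx": 0, "ry": 0, "rz": 0.1, "gripper": 0.3}, {"x": 29, "y": -136, "z": -96, "rx": 0, "ry": 0, "rz": 0.1, "gripper": 0.3}, {"x": 29, "y": -136, "z": -96, "rx": 0, "ry": 0, "rz": 0.1, "gripper": 0.3}, {"x": 29, "y": -136, "z": -96, "rx": 0, "ry": 0, "rz": 0.1, "gripper": 0.3}], newtons=40)

```text
clock: 2.6
eef_pos: [475.5, 218.4, 86.8]
tcp_rot: [3.141, 0.002, -3.021]
contact_force: [0.8, 0.9, 0.1]
opening: 0.65
grasp_force: 0.0
```

```bash
python3 - <<'E'
from h import *
s=r.sense(); print(s['eef_pos'],s['tcp_rot'],s['opening'])
p=r.camera_params("wrist"); im=r.grab_frame("wrist"); p['fish']=1
w=r.recognise("lens","wrist"); print(w)
# overlay of predicted lens
a=np.linspace(0,2*np.pi,40)
def hull(v):
    c,s_=np.cos(v[2]),np.sin(v[2])
    return cv2.convexHull(np.float32([proj(p,(v[0]+c*x-s_*17*np.cos(t),v[1]+s_*x+c*17*np.cos(t),25+17*np.sin(t))) for x in(-40,0,40) for t in a]))
k=im.copy()
cv2.polylines(im,[np.int32(hull((474.5,217,.12))*16)],True,(0,255,0),1,cv2.LINE_AA,4)
cv2.imwrite("pics/w3.png",np.hstack([cv2.resize(x[60:360,180:440],None,fx=1.53,fy=1.53,interpolation=cv2.INTER_CUBIC) for x in (im,cv2.convertScaleAbs(k,alpha=2.5))]))
E
```

```text
[475.48146523 218.37400822  86.76389483] [ 3.14066147e+00  2.46575555e-03 -3.02088977e+00] 0.6503414239744927
[{'box': [289.8, 154.7, 50.3, 123.3], 'conf': 0.56}]
```

View pics/w3.png

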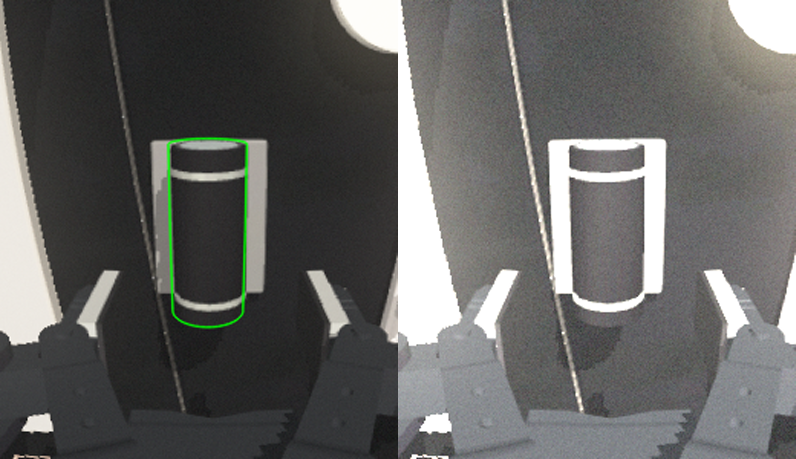

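The overlay matches: the lens is centred between the fingers at crop (208,230). Descending and gripping.

Request:
servo_tool(deltas=[{"x": 0, "y": 0, "z": -20, "rx": 0, "ry": 0, "rz": 0, "gripper": 0.3}, {"x": 0, "y": 0, "z": -40, "rx": 0, "ry": 0, "rz": 0, "gripper": 0.3}, {"x": 0, "y": 0, "z": -58, "rx": 0, "ry": 0, "rz": 0, "gripper": 0.3}, {"x": 0, "y": 0, "z": -68, "rx": 0, "ry": 0, "rz": 0, "gripper": 0.3}, {"x": 0, "y": 0, "z": -68, "rx": 0, "ry": 0, "rz": 0, "gripper": 0.3}, {"x": 0, "y": 0, "z": -68, "rx": 0, "ry": 0, "rz": 0, "gripper": -1}, {"x": 0, "y": 0, "z": -68, "rx": 0, "ry": 0, "rz": 0, "gripper": -1}, {"x": 0, "y": 0, "z": -68, "rx": 0, "ry": 0, "rz": 0, "gripper": -1}, {"x": 0, "y": 0, "z": -68, "rx": 0, "ry": 0, "rz": 0, "gripper": -1}, {"x": 0, "y": 0, "z": -68, "rx": 0, "ry": 0, "rz": 0, "gripper": -1}], newtons=40)

```text
clock: 3.7
eef_pos: [475.3, 216.8, 18.3]
tcp_rot: [3.141, 0.001, -3.022]
contact_force: [-1.2, -2.0, 7.1]
opening: 0.379
grasp_force: 39.7
```

Request:
servo_tool(deltas=[{"x": 0, "y": 0, "z": 25, "rx": 0, "ry": 0, "rz": 0, "gripper": -1}, {"x": 0, "y": 0, "z": 55, "rx": 0, "ry": 0, "rz": 0, "gripper": -1}, {"x": -5, "y": 15, "z": 82, "rx": 0, "ry": 0, "rz": -0.02, "gripper": -1}, {"x": -15, "y": 50, "z": 85, "rx": 0, "ry": 0, "rz": -0.05, "gripper": -1}, {"x": -25, "y": 90, "z": 85, "rx": 0, "ry": 0, "rz": -0.09, "gripper": -1}, {"x": -31, "y": 125, "z": 85, "rx": 0, "ry": 0, "rz": -0.092, "gripper": -1}, {"x": -31, "y": 138, "z": 85, "rx": 0, "ry": 0, "rz": -0.092, "gripper": -1}, {"x": -31, "y": 138, "z": 85, "rx": 0, "ry": 0, "rz": -0.092, "gripper": -1}, {"x": -31, "y": 138, "z": 85, "rx": 0, "ry": 0, "rz": -0.092, "gripper": -1}, {"x": -31, "y": 138, "z": 85, "rx": 0, "ry": 0, "rz": -0.092, "gripper": -1}])

```text
clock: 4.7
eef_pos: [443.6, 353.4, 102.1]
tcp_rot: [-3.141, -0.001, -3.115]
contact_force: [0.3, 0.6, -1.8]
opening: 0.384
grasp_force: 40.5
```

```bash
python3 - <<'E'
from h import *
import json
s=r.sense(); print(s['eef_pos'],s['tcp_rot'],s['opening'],s['contact_force'])
p=r.camera_params("wrist"); im=r.grab_frame("wrist"); p['fish']=1
json.dump({k:np.asarray(v).tolist() for k,v in p.items()},open("w4.json","w"))
cv2.imwrite("pics/w4.png",im)
cv2.imwrite("pics/w4c.png",cv2.resize(im[40:360,200:440],None,fx=1.85,fy=1.85,interpolation=cv2.INTER_CUBIC))
def T(v,X): c,s=np.cos(v[2]),np.sin(v[2]); return (v[0]+c*X[0]-s*X[1],v[1]+s*X[0]+c*X[1],X[2])
for X in [(-75,-35,10),(-75,35,10),(-70,0,16),(-70,-15,31),(-70,15,31),(25,0,86)]: print(X,(proj(p,T((471,355.5,.028),X))-[200,40])*1.85)
E
```

```text
[443.63659519 353.37847891 102.12798271] [-3.14084469e+00 -6.21934287e-04 -3.11524615e+00] 0.383637550544434 [ 0.27458097  0.57918527 -1.78341917]
(-75, -35, 10) [135.21475434 185.44421187]
(-75, 35, 10) [305.44650548 185.37686983]
(-70, 0, 16) [220.38175245 198.48711486]
(-70, -15, 31) [180.36418619 203.40301175]
(-70, 15, 31) [260.53426936 203.36927216]
(25, 0, 86) [220.77188912 507.47113406]
```

View pics/w4c.png

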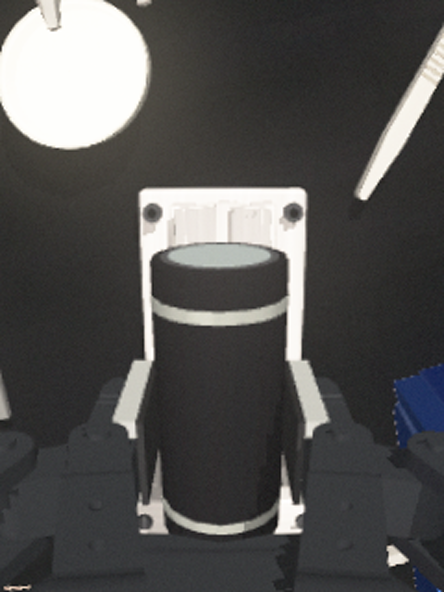

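The held lens's near end is at crop (219,255), centred. The V-block corners are at (138,187) and (306,187), with midpoint 222, so a shift of about +1 mm in y is needed. Next I'll check x.

```bash
python3 - <<'E'
from h import *
import json
p={k:np.array(v) for k,v in json.load(open("w4.json")).items()}
C=lambda q:np.array(q)/1.85+np.array([200,40])
print("lens rear",back(p,C((219.5,243)),126),back(p,C((219,255)),109))
print("vb near edge",back(p,C((222,187)),10),"r ring mid",back(p,C((219,307)),126))
E
```

```text
lens rear [397.26879072 353.05175963 126.        ] [403.61713514 353.11047137 109.        ]
vb near edge [396.97940807 354.10008034  10.        ] r ring mid [411.35637801 353.33007126 126.        ]
```

Request:
servo_tool(deltas=[{"x": 4, "y": 1, "z": -20, "rx": 0, "ry": 0, "rz": 0, "gripper": -1}, {"x": 4, "y": 1, "z": -40, "rx": 0, "ry": 0, "rz": 0, "gripper": -1}, {"x": 4, "y": 1, "z": -55, "rx": 0, "ry": 0, "rz": 0, "gripper": -1}, {"x": 4, "y": 1, "z": -62, "rx": 0, "ry": 0, "rz": 0, "gripper": -1}, {"x": 4, "y": 1, "z": -65, "rx": 0, "ry": 0, "rz": 0, "gripper": -1}, {"x": 4, "y": 1, "z": -66, "rx": 0, "ry": 0, "rz": 0, "gripper": -1}, {"x": 4, "y": 1, "z": -66, "rx": 0, "ry": 0, "rz": 0, "gripper": -1}, {"x": 4, "y": 1, "z": -66, "rx": 0, "ry": 0, "rz": 0, "gripper": -1}])

```text
clock: 5.55
eef_pos: [448.0, 356.1, 36.9]
tcp_rot: [3.141, 0.001, -3.114]
contact_force: [0.2, -0.0, -0.4]
opening: 0.382
grasp_force: 40.5
```

Request:
servo_tool(deltas=[{"x": 0, "y": 0, "z": -1, "rx": 0, "ry": 0, "rz": 0, "gripper": -1}, {"x": 0, "y": 0, "z": -1, "rx": 0, "ry": 0, "rz": 0, "gripper": -1}, {"x": 0, "y": 0, "z": -1, "rx": 0, "ry": 0, "rz": 0, "gripper": -1}])

```text
clock: 5.85
eef_pos: [447.7, 355.8, 35.4]
tcp_rot: [3.141, 0.0, -3.114]
contact_force: [-1.0, -0.3, -2.5]
opening: 0.378
grasp_force: 40.5
```

Request:
servo_tool(deltas=[{"x": 0, "y": 0, "z": -1, "rx": 0, "ry": 0, "rz": 0, "gripper": -1}, {"x": 0, "y": 0, "z": -1, "rx": 0, "ry": 0, "rz": 0, "gripper": -1}, {"x": 0, "y": 0, "z": -1, "rx": 0, "ry": 0, "rz": 0, "gripper": -1}])

```text
clock: 6.15
eef_pos: [447.7, 355.7, 34.3]
tcp_rot: [-3.141, 0.0, -3.114]
contact_force: [0.3, -1.3, -0.4]
opening: 0.381
grasp_force: 40.8
```

Request:
servo_tool(deltas=[{"x": 0, "y": 0, "z": -1, "rx": 0, "ry": 0, "rz": 0, "gripper": -1}, {"x": 0, "y": 0, "z": -1, "rx": 0, "ry": 0, "rz": 0, "gripper": -1}, {"x": 0, "y": 0, "z": -1, "rx": 0, "ry": 0, "rz": 0, "gripper": -1}])

```text
clock: 6.45
eef_pos: [447.8, 355.2, 33.7]
tcp_rot: [-3.141, 0.0, -3.114]
contact_force: [-0.0, -5.1, 5.8]
opening: 0.376
grasp_force: 41.3
```

Request:
servo_tool(deltas=[{"x": 0, "y": -0.7, "z": 0, "rx": 0, "ry": 0, "rz": 0, "gripper": -1}, {"x": 0, "y": -0.7, "z": 0, "rx": 0, "ry": 0, "rz": 0, "gripper": -1}, {"x": 0, "y": -0.7, "z": 0, "rx": 0, "ry": 0, "rz": 0, "gripper": 0.1}, {"x": 0, "y": -0.7, "z": 0, "rx": 0, "ry": 0, "rz": 0, "gripper": 0.1}, {"x": 0, "y": -0.7, "z": 0, "rx": 0, "ry": 0, "rz": 0, "gripper": 0.1}, {"x": 0, "y": -0.7, "z": 0, "rx": 0, "ry": 0, "rz": 0, "gripper": 0.1}, {"x": 0, "y": -0.7, "z": 15, "rx": 0, "ry": 0, "rz": 0, "gripper": 0.1}, {"x": 0, "y": -0.7, "z": 40, "rx": 0, "ry": 0, "rz": 0, "gripper": 0.1}, {"x": 0, "y": -0.7, "z": 45, "rx": 0, "ry": 0, "rz": 0, "gripper": 0.1}, {"x": 0, "y": -0.7, "z": 45, "rx": 0, "ry": 0, "rz": 0, "gripper": 0.1}])

```text
clock: 7.45
eef_pos: [448.4, 355.7, 79.9]
tcp_rot: [3.14, 0.002, -3.114]
contact_force: [0.3, 0.5, -0.1]
opening: 0.554
grasp_force: 0.0
```

```bash
python3 - <<'E'
from h import *
import json
s=r.sense(); print(s['eef_pos'],s['tcp_rot'],s['opening'],s['contact_force'])
p=r.camera_params("wrist"); im=r.grab_frame("wrist"); p['fish']=1
json.dump({k:np.asarray(v).tolist() for k,v in p.items()},open("w5.json","w"))
cv2.imwrite("pics/w5c.png",cv2.resize(im[40:360,200:440],None,fx=1.85,fy=1.85,interpolation=cv2.INTER_CUBIC))
def T(v,X): c,s=np.cos(v[2]),np.sin(v[2]); return (v[0]+c*X[0]-s*X[1],v[1]+s*X[0]+c*X[1],X[2])
for X in [(-66,0,57),(-66,0,40),(-66,0,23)]: print(X,(proj(p,T((472,355,.028),X))-[200,40])*1.85)
E
```

```text
[448.44057677 355.73470071  79.94310587] [ 3.13984947e+00  2.29808656e-03 -3.11437797e+00] 0.5538806410473079 [ 0.25107306  0.45401367 -0.11757167]
(-66, 0, 57) [211.35122597 224.5157284 ]
(-66, 0, 40) [211.94287234 215.67438731]
(-66, 0, 23) [212.43698329 208.3137828 ]
```

View pics/w5c.png

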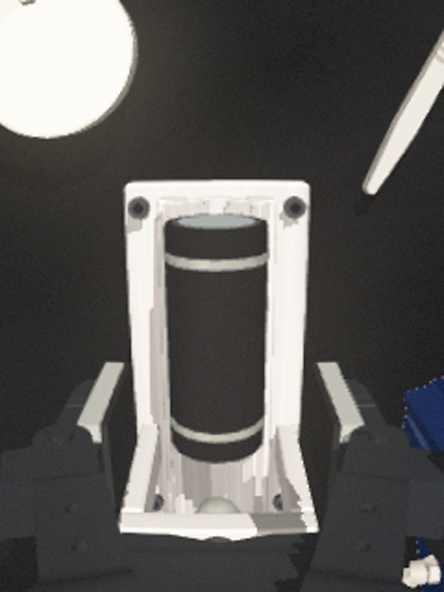

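The lens lies in the groove, with its rear end at crop row 222 and both rings square to the axis. Next I'll move behind it with shut fingers and push.

Request:
servo_tool(deltas=[{"x": -20, "y": -1, "z": 10, "rx": 0, "ry": 0, "rz": 0, "gripper": -1}, {"x": -45, "y": -2, "z": 10, "rx": 0, "ry": 0, "rz": 0, "gripper": -1}, {"x": -62, "y": -2.5, "z": 10, "rx": 0, "ry": 0, "rz": 0, "gripper": -1}, {"x": -65, "y": -2.5, "z": 5, "rx": 0, "ry": 0, "rz": 0, "gripper": -1}, {"x": -65, "y": -2.5, "z": 0, "rx": 0, "ry": 0, "rz": 0, "gripper": -1}, {"x": -65, "y": -2.5, "z": -15, "rx": 0, "ry": 0, "rz": 0, "gripper": -1}, {"x": -65, "y": -2.5, "z": -30, "rx": 0, "ry": 0, "rz": 0, "gripper": -1}, {"x": -65, "y": -2.5, "z": -42, "rx": 0, "ry": 0, "rz": 0, "gripper": -1}, {"x": -65, "y": -2.5, "z": -44, "rx": 0, "ry": 0, "rz": 0, "gripper": -1}, {"x": -65, "y": -2.5, "z": -44, "rx": 0, "ry": 0, "rz": 0, "gripper": -1}])

```text
clock: 8.5
eef_pos: [382.8, 352.4, 33.7]
tcp_rot: [-3.141, -0.001, -3.115]
contact_force: [-0.0, 0.2, -0.6]
opening: -0.0
grasp_force: 0.0
```

Request:
servo_tool(deltas=[{"x": 2, "y": 0.05, "z": 0, "rx": 0, "ry": 0, "rz": 0, "gripper": -1}, {"x": 4, "y": 0.1, "z": 0, "rx": 0, "ry": 0, "rz": 0, "gripper": -1}, {"x": 6, "y": 0.15, "z": 0, "rx": 0, "ry": 0, "rz": 0, "gripper": -1}, {"x": 8, "y": 0.2, "z": 0, "rx": 0, "ry": 0, "rz": 0, "gripper": -1}, {"x": 8, "y": 0.2, "z": 0, "rx": 0, "ry": 0, "rz": 0, "gripper": -1}])

```text
clock: 9.0
eef_pos: [391.1, 353.0, 34.6]
tcp_rot: [3.141, 0.001, -3.115]
contact_force: [-0.5, 0.0, -0.3]
opening: 0.003
grasp_force: 0.0
```

Request:
servo_tool(deltas=[{"x": 2, "y": 0.05, "z": 0, "rx": 0, "ry": 0, "rz": 0, "gripper": -1}, {"x": 4, "y": 0.1, "z": 0, "rx": 0, "ry": 0, "rz": 0, "gripper": -1}, {"x": 6, "y": 0.15, "z": 0, "rx": 0, "ry": 0, "rz": 0, "gripper": -1}, {"x": 8, "y": 0.2, "z": 0, "rx": 0, "ry": 0, "rz": 0, "gripper": -1}, {"x": 10, "y": 0.3, "z": 0, "rx": 0, "ry": 0, "rz": 0, "gripper": -1}, {"x": 12, "y": 0.35, "z": 0, "rx": 0, "ry": 0, "rz": 0, "gripper": -1}, {"x": 12, "y": 0.35, "z": 0, "rx": 0, "ry": 0, "rz": 0, "gripper": -1}])

```text
clock: 9.7
eef_pos: [403.0, 353.1, 34.3]
tcp_rot: [3.141, 0.0, -3.115]
contact_force: [-0.2, 0.1, -0.3]
opening: 0.003
grasp_force: 0.0
```

Request:
servo_tool(deltas=[{"x": 1, "y": 0.03, "z": 0, "rx": 0, "ry": 0, "rz": 0, "gripper": -1}, {"x": 2, "y": 0.06, "z": 0, "rx": 0, "ry": 0, "rz": 0, "gripper": -1}, {"x": 3, "y": 0.09, "z": 0, "rx": 0, "ry": 0, "rz": 0, "gripper": -1}, {"x": 4, "y": 0.12, "z": 0, "rx": 0, "ry": 0, "rz": 0, "gripper": -1}, {"x": 5, "y": 0.15, "z": 0, "rx": 0, "ry": 0, "rz": 0, "gripper": -1}])

```text
clock: 10.2
eef_pos: [407.7, 353.2, 34.3]
tcp_rot: [-3.142, -0.0, -3.114]
contact_force: [-0.1, -0.1, 0.0]
opening: -0.003
grasp_force: 0.2
```

Request:
servo_tool(deltas=[{"x": 1, "y": 0.03, "z": 0, "rx": 0, "ry": 0, "rz": 0, "gripper": -1}, {"x": 2, "y": 0.06, "z": 0, "rx": 0, "ry": 0, "rz": 0, "gripper": -1}, {"x": 3, "y": 0.09, "z": 0, "rx": 0, "ry": 0, "rz": 0, "gripper": -1}])

```text
clock: 10.5
eef_pos: [410.7, 353.3, 34.3]
tcp_rot: [-3.142, -0.0, -3.114]
contact_force: [-0.9, -0.1, -0.1]
opening: -0.002
grasp_force: 0.2
```

```bash
python3 - <<'E'
from h import *
for c in ("top","wrist"):
    im=r.grab_frame(c); cv2.imwrite(f"pics/{c}6.png",im); print(c,[(d['box'],d['conf']) for d in r.recognise("lens",c)[:2]])
w=cv2.imread("pics/wrist6.png")[40:360,200:440]; t=cv2.imread("pics/top6.png")[140:260,290:380]
cv2.imwrite("pics/m6.png",np.hstack([cv2.resize(w,(420,560)),cv2.resize(t,(380,560))[:, :]]))
print(r.sense()['contact_force'],r.sense()['eef_pos'])
E
```

```text
top [([390.9, 203.0, 22.5, 20.6], 0.53)]
wrist [([311.8, 315.2, 11.1, 17.4], 0.44)]
[ 0.13437908  0.05790879 -0.31846277] [410.80326747 353.42686812  34.33951172]
```

View pics/m6.png

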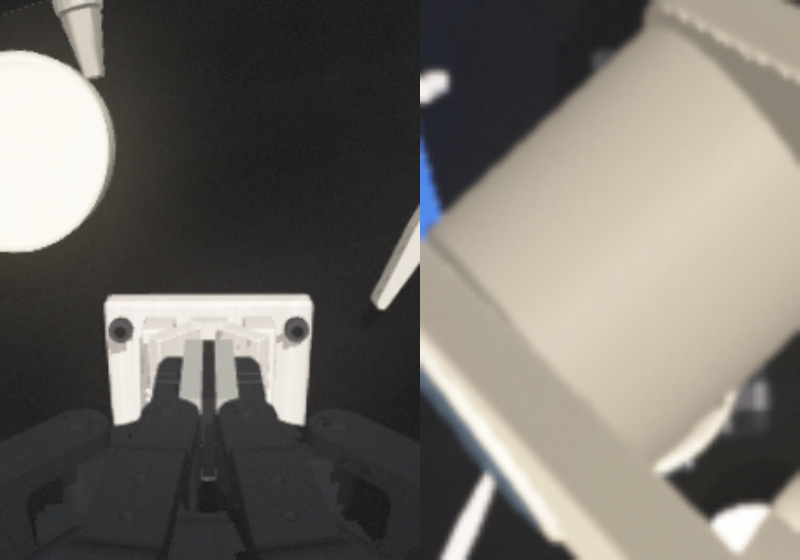

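The view shows the shut fingers inside the groove's near end at crop (210,370), hiding the lens; the arm blocks the top view. I'll continue in small steps and watch the force.

Request:
servo_tool(deltas=[{"x": 1, "y": 0.03, "z": 0, "rx": 0, "ry": 0, "rz": 0, "gripper": -1}, {"x": 2, "y": 0.06, "z": 0, "rx": 0, "ry": 0, "rz": 0, "gripper": -1}])

```text
clock: 10.9
eef_pos: [412.6, 353.4, 34.3]
tcp_rot: [-3.142, -0.0, -3.114]
contact_force: [-1.1, 0.6, 0.4]
opening: -0.002
grasp_force: 0.7
```

Request:
servo_tool(deltas=[{"x": 1, "y": 0.03, "z": 0, "rx": 0, "ry": 0, "rz": 0, "gripper": -1}, {"x": 2, "y": 0.06, "z": 0, "rx": 0, "ry": 0, "rz": 0, "gripper": -1}])

```text
clock: 11.1
eef_pos: [413.9, 353.4, 34.3]
tcp_rot: [-3.141, -0.001, -3.115]
contact_force: [-7.3, 1.8, 5.0]
opening: 0.0
grasp_force: 3.5
```

Request:
servo_tool(deltas=[{"x": 1, "y": 0.03, "z": 0, "rx": 0, "ry": 0, "rz": 0, "gripper": -1}, {"x": 2, "y": 0.06, "z": 0, "rx": 0, "ry": 0, "rz": 0, "gripper": -1}])

```text
clock: 11.3
eef_pos: [415.6, 353.5, 34.3]
tcp_rot: [-3.141, -0.002, -3.115]
contact_force: [-7.4, 1.5, 5.4]
opening: 0.001
grasp_force: 3.4
```

Request:
servo_tool(deltas=[{"x": 1, "y": 0.03, "z": 0, "rx": 0, "ry": 0, "rz": 0, "gripper": -1}, {"x": 2, "y": 0.06, "z": 0, "rx": 0, "ry": 0, "rz": 0, "gripper": -1}, {"x": 3, "y": 0.09, "z": 0, "rx": 0, "ry": 0, "rz": 0, "gripper": -1}])

```text
clock: 11.6
eef_pos: [418.9, 353.6, 34.3]
tcp_rot: [-3.141, -0.001, -3.114]
contact_force: [-5.0, 0.7, 3.3]
opening: 0.0
grasp_force: 2.7
```

Request:
servo_tool(deltas=[{"x": 1, "y": 0.03, "z": 0, "rx": 0, "ry": 0, "rz": 0, "gripper": -1}, {"x": 2, "y": 0.06, "z": 0, "rx": 0, "ry": 0, "rz": 0, "gripper": -1}, {"x": 3, "y": 0.09, "z": 0, "rx": 0, "ry": 0, "rz": 0, "gripper": -1}])

```text
clock: 11.9
eef_pos: [421.9, 353.7, 34.3]
tcp_rot: [-3.141, -0.001, -3.115]
contact_force: [-5.6, 1.6, 4.7]
opening: -0.0
grasp_force: 2.7
```

Request:
servo_tool(deltas=[{"x": 1, "y": 0.03, "z": 0, "rx": 0, "ry": 0, "rz": 0, "gripper": -1}, {"x": 2, "y": 0.06, "z": 0, "rx": 0, "ry": 0, "rz": 0, "gripper": -1}, {"x": 3, "y": 0.09, "z": 0, "rx": 0, "ry": 0, "rz": 0, "gripper": -1}])

```text
clock: 12.2
eef_pos: [424.9, 353.8, 34.3]
tcp_rot: [-3.141, -0.001, -3.115]
contact_force: [-4.6, 2.1, 3.0]
opening: 0.002
grasp_force: 2.7
```

Request:
servo_tool(deltas=[{"x": 1, "y": 0.03, "z": 0, "rx": 0, "ry": 0, "rz": 0, "gripper": -1}, {"x": 2, "y": 0.06, "z": 0, "rx": 0, "ry": 0, "rz": 0, "gripper": -1}, {"x": 3, "y": 0.09, "z": 0, "rx": 0, "ry": 0, "rz": 0, "gripper": -1}])

```text
clock: 12.5
eef_pos: [427.9, 353.9, 34.3]
tcp_rot: [-3.141, -0.001, -3.115]
contact_force: [-5.9, 0.5, 3.4]
opening: 0.003
grasp_force: 2.7
```

Request:
servo_tool(deltas=[{"x": 1, "y": 0.03, "z": 0, "rx": 0, "ry": 0, "rz": 0, "gripper": -1}, {"x": 2, "y": 0.06, "z": 0, "rx": 0, "ry": 0, "rz": 0, "gripper": -1}, {"x": 3, "y": 0.09, "z": 0, "rx": 0, "ry": 0, "rz": 0, "gripper": -1}])

```text
clock: 12.8
eef_pos: [430.9, 353.9, 34.3]
tcp_rot: [-3.141, -0.001, -3.115]
contact_force: [-5.3, 1.7, 4.4]
opening: -0.001
grasp_force: 2.7
```

Request:
servo_tool(deltas=[{"x": 0.5, "y": 0.01, "z": 0, "rx": 0, "ry": 0, "rz": 0, "gripper": -1}, {"x": 1, "y": 0.03, "z": 0, "rx": 0, "ry": 0, "rz": 0, "gripper": -1}])

```text
clock: 13.0
eef_pos: [431.9, 354.0, 34.3]
tcp_rot: [-3.141, -0.001, -3.114]
contact_force: [-5.9, 1.9, 3.8]
opening: -0.0
grasp_force: 2.7
```

Request:
servo_tool(deltas=[{"x": 0.5, "y": 0.01, "z": 0, "rx": 0, "ry": 0, "rz": 0, "gripper": -1}, {"x": 1, "y": 0.03, "z": 0, "rx": 0, "ry": 0, "rz": 0, "gripper": -1}])

```text
clock: 13.2
eef_pos: [432.9, 354.0, 34.3]
tcp_rot: [-3.141, -0.001, -3.115]
contact_force: [-4.9, 1.4, 3.8]
opening: -0.002
grasp_force: 2.6
```

Request:
servo_tool(deltas=[{"x": 0.5, "y": 0.01, "z": 0, "rx": 0, "ry": 0, "rz": 0, "gripper": -1}, {"x": 1, "y": 0.03, "z": 0, "rx": 0, "ry": 0, "rz": 0, "gripper": -1}])

```text
clock: 13.4
eef_pos: [433.9, 354.0, 34.3]
tcp_rot: [-3.141, -0.001, -3.115]
contact_force: [-5.4, 1.2, 3.9]
opening: -0.001
grasp_force: 2.6
```

Request:
servo_tool(deltas=[{"x": 0.4, "y": 0.01, "z": 0, "rx": 0, "ry": 0, "rz": 0, "gripper": -1}, {"x": 0.7, "y": 0.02, "z": 0, "rx": 0, "ry": 0, "rz": 0, "gripper": -1}])

```text
clock: 13.6
eef_pos: [434.6, 354.1, 34.3]
tcp_rot: [-3.141, -0.001, -3.115]
contact_force: [-5.9, 1.6, 3.4]
opening: 0.001
grasp_force: 2.6
```

Request:
servo_tool(deltas=[{"x": 0.4, "y": 0.01, "z": 0, "rx": 0, "ry": 0, "rz": 0, "gripper": -1}, {"x": 0.7, "y": 0.02, "z": 0, "rx": 0, "ry": 0, "rz": 0, "gripper": -1}])

```text
clock: 13.8
eef_pos: [435.3, 354.1, 34.3]
tcp_rot: [-3.141, -0.001, -3.115]
contact_force: [-5.3, 1.1, 3.7]
opening: 0.003
grasp_force: 2.6
```

Request:
servo_tool(deltas=[{"x": 0.4, "y": 0.01, "z": 0, "rx": 0, "ry": 0, "rz": 0, "gripper": -1}, {"x": 0.7, "y": 0.02, "z": 0, "rx": 0, "ry": 0, "rz": 0, "gripper": -1}])

```text
clock: 14.0
eef_pos: [436.0, 354.1, 34.3]
tcp_rot: [-3.141, -0.001, -3.115]
contact_force: [-4.9, 1.7, 3.7]
opening: 0.001
grasp_force: 2.6
```

Request:
servo_tool(deltas=[{"x": 0.4, "y": 0.01, "z": 0, "rx": 0, "ry": 0, "rz": 0, "gripper": -1}, {"x": 0.7, "y": 0.02, "z": 0, "rx": 0, "ry": 0, "rz": 0, "gripper": -1}])

```text
clock: 14.2
eef_pos: [436.7, 354.1, 34.3]
tcp_rot: [-3.141, -0.001, -3.115]
contact_force: [-5.7, 0.7, 4.5]
opening: -0.001
grasp_force: 2.6
```

Request:
servo_tool(deltas=[{"x": 0.4, "y": 0.01, "z": 0, "rx": 0, "ry": 0, "rz": 0, "gripper": -1}, {"x": 0.8, "y": 0.02, "z": 0, "rx": 0, "ry": 0, "rz": 0, "gripper": -1}])

```text
clock: 14.4
eef_pos: [437.5, 354.1, 34.3]
tcp_rot: [-3.141, -0.001, -3.115]
contact_force: [-4.6, 1.0, 3.3]
opening: -0.002
grasp_force: 2.6
```

Request:
servo_tool(deltas=[{"x": 0.4, "y": 0.01, "z": 0, "rx": 0, "ry": 0, "rz": 0, "gripper": -1}, {"x": 0.8, "y": 0.02, "z": 0, "rx": 0, "ry": 0, "rz": 0, "gripper": -1}])

```text
clock: 14.6
eef_pos: [438.3, 354.2, 34.3]
tcp_rot: [-3.141, -0.001, -3.115]
contact_force: [-5.5, 0.6, 3.5]
opening: 0.0
grasp_force: 2.6
```

Request:
servo_tool(deltas=[{"x": 0.4, "y": 0.01, "z": 0, "rx": 0, "ry": 0, "rz": 0, "gripper": -1}, {"x": 0.8, "y": 0.02, "z": 0, "rx": 0, "ry": 0, "rz": 0, "gripper": -1}])

```text
clock: 14.8
eef_pos: [439.1, 354.2, 34.3]
tcp_rot: [-3.141, -0.001, -3.115]
contact_force: [-6.4, 1.2, 3.2]
opening: -0.004
grasp_force: 2.6
```

Request:
servo_tool(deltas=[{"x": 0.4, "y": 0.01, "z": 0, "rx": 0, "ry": 0, "rz": 0, "gripper": -1}, {"x": 0.8, "y": 0.02, "z": 0, "rx": 0, "ry": 0, "rz": 0, "gripper": -1}])

```text
clock: 15.0
eef_pos: [439.9, 354.2, 34.3]
tcp_rot: [-3.141, -0.001, -3.115]
contact_force: [-5.1, 1.7, 4.2]
opening: 0.002
grasp_force: 2.6
```

Request:
servo_tool(deltas=[{"x": 0.4, "y": 0.01, "z": 0, "rx": 0, "ry": 0, "rz": 0, "gripper": -1}, {"x": 0.8, "y": 0.02, "z": 0, "rx": 0, "ry": 0, "rz": 0, "gripper": -1}])

```text
clock: 15.2
eef_pos: [440.7, 354.2, 34.3]
tcp_rot: [-3.141, -0.001, -3.115]
contact_force: [-7.7, 1.8, 4.5]
opening: 0.001
grasp_force: 3.7
```

Request:
servo_tool(deltas=[{"x": 0.4, "y": 0.01, "z": 0, "rx": 0, "ry": 0, "rz": 0, "gripper": -1}, {"x": 0.8, "y": 0.02, "z": 0, "rx": 0, "ry": 0, "rz": 0, "gripper": -1}])

```text
clock: 15.4
eef_pos: [440.7, 354.2, 34.3]
tcp_rot: [-3.141, -0.003, -3.115]
contact_force: [-10.5, 4.3, 7.2]
opening: 0.001
grasp_force: 5.2
```

Request:
servo_tool(deltas=[{"x": 0.4, "y": 0, "z": 0, "rx": 0, "ry": 0, "rz": 0, "gripper": -1}, {"x": 0.4, "y": 0, "z": 0, "rx": 0, "ry": 0, "rz": 0, "gripper": -1}])

```text
clock: 15.6
eef_pos: [440.7, 354.2, 34.2]
tcp_rot: [-3.141, -0.003, -3.115]
contact_force: [-10.9, 3.4, 6.7]
opening: 0.003
grasp_force: 5.4
```

Request:
servo_tool(deltas=[{"x": 0.3, "y": 0, "z": 0, "rx": 0, "ry": 0, "rz": 0, "gripper": -1}, {"x": 0.6, "y": 0, "z": 0, "rx": 0, "ry": 0, "rz": 0, "gripper": -1}, {"x": 0.6, "y": 0, "z": 0, "rx": 0, "ry": 0, "rz": 0, "gripper": -1}])

```text
clock: 15.9
eef_pos: [440.7, 354.2, 34.2]
tcp_rot: [-3.141, -0.004, -3.115]
contact_force: [-13.6, 4.3, 8.5]
opening: -0.004
grasp_force: 6.7
```

Request:
servo_tool(deltas=[{"x": -0.5, "y": 0, "z": 0, "rx": 0, "ry": 0, "rz": 0, "gripper": -1}, {"x": -1, "y": 0, "z": 0, "rx": 0, "ry": 0, "rz": 0, "gripper": -1}, {"x": -1.5, "y": 0, "z": 0, "rx": 0, "ry": 0, "rz": 0, "gripper": -1}, {"x": -2.5, "y": -0.05, "z": 0, "rx": 0, "ry": 0, "rz": 0, "gripper": -1}, {"x": -5, "y": -0.1, "z": 0, "rx": 0, "ry": 0, "rz": 0, "gripper": -1}, {"x": -12, "y": -0.3, "z": 0, "rx": 0, "ry": 0, "rz": 0, "gripper": -1}, {"x": -20, "y": -0.6, "z": 10, "rx": 0, "ry": 0, "rz": 0, "gripper": -1}, {"x": -25, "y": -0.6, "z": 40, "rx": 0, "ry": 0, "rz": 0, "gripper": -1}, {"x": -25, "y": -0.6, "z": 70, "rx": 0, "ry": 0, "rz": 0, "gripper": -1}, {"x": -25, "y": -0.6, "z": 75, "rx": 0, "ry": 0, "rz": 0, "gripper": -1}])

```text
clock: 16.9
eef_pos: [419.2, 355.0, 113.1]
tcp_rot: [3.138, 0.004, -3.114]
contact_force: [0.4, 0.2, -0.5]
opening: 0.003
grasp_force: 0.0
```

```bash
python3 - <<'E'
from h import *
s=r.sense(); print(s['eef_pos'],s['contact_force'])
im=r.grab_frame("wrist"); sd=r.grab_frame("side")
a=cv2.resize(im[60:340,200:440],(480,560),interpolation=cv2.INTER_CUBIC)
b=cv2.resize(sd[170:250,285:385],(320,256),interpolation=cv2.INTER_CUBIC)
c=np.zeros((560,320,3),np.uint8); c[:256]=b
cv2.imwrite("pics/f.png",np.hstack([a,c]))
E
```

```text
[419.22124053 355.01551092 113.0611711 ] [ 0.36691373  0.22631069 -0.52136306]
```

View pics/f.png

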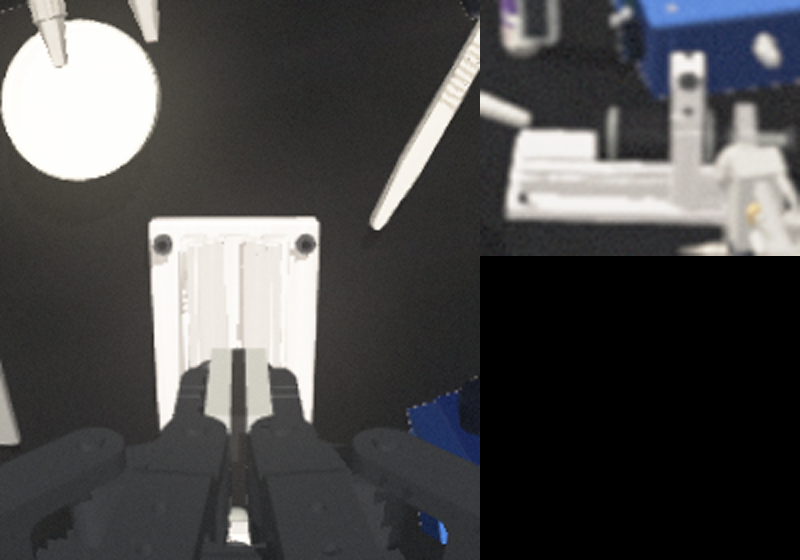

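The lens lies level in the groove under the bridge at crop (655,130) in the side inset. The gripper is clear of it and the bystanders have not moved. Handing in.

```bash
python3 -c "
from rig import r
print(r.sign_off())"
```

```text
the job is handed in; nothing more can be done
None
```

I laid the lens in the groove, pushed it under the ball with about 8 N on the stop screw, let go, backed the gripper clear and handed the job in at about 17 s. The force left on the stop after release wasn't measured, and the sign-off gave no verdict.

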